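Set the drilling template on its twin pins and run it home over the heel piece

ROBOT

A 6-joint arm with a two-finger parallel gripper is mounted at the origin on a cart in front of the work surface, level with it; the furniture and walls round the work are solid. World frame = base frame: x ahead of the robot, y to its left, z up, the work surface at z = 0. Lengths are in mm, angles in rad, forces in N, time in s.
With the tool pointing down it reaches from about 275 to 775 mm from the base axis. Payload 14.6 kg.
Tool frame: the origin (TCP) lies midway between the tips of the shut fingers; the grasp point (between the pads) lies 19 mm behind it; z points along the fingers, x is the direction in which the jaws open and shut, and the axes are right-handed (so a half turn about z gives the same grasp; the last joint's range is limited). The gripper opens to 85 mm and grips with 20 to 120 N. Pads are 22 mm wide; open, the fingers measure 114 mm over their backs; the gripper's body (76 mm by 85 mm) begins 54 mm behind the grasp point. The pads swing forward as they close: fully open they stand 13 mm farther back than shut.
Start: joints at [-1.343, 0.263, -0.048, 1.259, 0, 1.415], TCP at [196.092, -487.007, 231.278] pointing down, gripper open.
Joint ranges: [-2.65, 2.65], [-0.89, 1.7], [-1.18, 1.37], [-2.13, 2.11], [-1.35, 1.29], [-3.14, 3.14]. Speed limits (rad/s): [1.89, 1.89, 2.57, 2.79, 3.14, 3.14].

INTERFACE

Orientations are given as a unit quaternion [w, x, y, z].
In Python, from cell import bot gives the robot as it stands.
- The arm moves only by the shell command python3 -m inch 'ROWS' [FORCE]. ROWS is JSON, one flat list of numbers, 7 for each row, row after row: the shift along the tool's x, y, z in cm, then the turn, a rotation vector about the tool's x, y, z in rad, then the opening, from -1 (shut) to 1 (fully open). In form: [x, y, z, rx, ry, rz, fingers, x, y, z, rx, ry, rz, fingers, ...]. A call has 1 to 10 rows; each row shifts and turns the commanded pose from where the row before left it, along the tool's axes as they then stand; what a row does not reach is not made up. A row lasts 1/10 s, in which the tool goes at most 50 mm and 8.59 degrees, less where a joint would pass 70% of its speed; a pose out of reach is approached as far as the arm can. A call is refused whole if a number of a shift passes 5 or a number of a turn 0.15, either way. A call with a gripper value outside its range is refused whole. The fingers move at their own pace and stop on an object; FORCE is the grip in N (left out, the last holds). Time passes only in rows, so rows that do not move let the fingers close. It gives the time, the measured TCP pose, the force and the opening at its end, in the units of the state.
- bot.get_state(): the state, without advancing time (a new reading comes with each control period).
- bot.snapshot(name): name is "side" or "top" or "wrist"; returns a dict with "pixels" (420x560x3 uint8, red, green, blue), "camera_matrix" (3x3 intrinsics, pixels), "distortion" ([k1, k2, p1, p2, k3] as OpenCV has them; the pictures are not rectified), "world_to_cam" (4x4, takes a point from world to camera coordinates). Camera axes: x right, y up, looking along -z (the intrinsics and any distortion apply to the point x, -y, -z); pixel columns grow to the right and rows downward; lengths in mm; the calibration is good to about 2 mm. A picture is of the moment at which its call begins. There is no depth.
- bot.finish_job(): hands the job in, once; it reports no verdict.
Trained networks look in the newest picture that a camera, given by its name, has taken for a name from the list of things; names that differ only in an ending like _2 or _b are one class to them, and where a whole thing is asked for, a point or a joint stands for the part that bears it (a point fixed in the world has none). Each returns a list of dicts, best first, with "conf" (0 to 1); they miss things now and then, are a little off and sometimes report something else, mostly with a low value. They report only what shows in the picture. A call takes as long as a camera call.
- bot.regions_of(camera, name): "region" (420x560 bool, what is visible of it).
- bot.mark_of(camera, name): "at" ([x, y, z] in mm, in the coordinates of the camera as it stood for that picture, good to about 4 mm: a listed point, or the origin of a listed thing).
The state is a dict: "t": time; "joint_positions": joint angles; "dq": joint speeds; "joint_efforts": joint torques, N m; "ee_pos": TCP position; "ee_rot": TCP orientation; "wrist_force": force on the tool from outside, world axes, zero at the start; "torque": the same for the moment, N m; "finger_gap": finger opening in mm.
Only numpy, scipy, OpenCV 4.12 (cv2) and the standard library are available. Lean on these libraries where they do the work, as an engineer would, in place of code of your own. Each camera call takes 0.05 s, during which the arm holds its last target.

TASK

Pick up the steel drilling template by its wooden grip and set it on the two upright pins of the jig's sliding carriage, large hole on large pin, feeling both holes over the pins and lowering it until it lies flat on the carriage. Then, with the template on its pins, slide it and the carriage away from the robot until the carriage meets its end stop over the heel piece, and let go. Work gently, never forcing the plate against the jig, and leave the other things on the bench alone.

Things in the scene. Friction and masses are not known exactly. Their poses are not given: they have to be found in the camera images.
- template: flat steel drilling template, about 0.35 kg, 88 mm (its x) by 160 mm (its y) by 6 mm thick, with small brass drill bushes 3 mm high and an upright wooden grip in the middle of its upper face. Origin: centre of the underside, z up. It starts flat on the bench, turned by up to 0.5 rad. Two round locating holes go right through it, at x 0, y +60 mm (large) and y -60 mm (small).
- grip_top (a point): centre of the top of the template's wooden grip, 52 mm above the plate's underside. The grip is 40 mm long along the template's x, 18 mm wide along y and 46 mm tall. Pinch it across the 18 mm with the fingertips at least 10 mm above the plate, because the pins later stick 7 mm out of the plate.
- big_hole (a point): centre of the template's large locating hole, 16 mm diameter, on the underside (template x 0, y +60 mm). The small hole, 12 mm diameter, is 120 mm away at y -60 mm. On the pins each hole has 1 mm of play all round.
- jig: drilling jig fixed to the bench: wooden base board 220 mm (x) by 180 mm (y) by 14 mm, origin under its centre, x away from the robot (turned up to 0.3 rad), y left. Rubber heel piece fixed in its far half. An aluminium carriage slides along jig x: two cheeks 85 x 30 mm at y +62 and -62 mm, joined by a near cross bar, flat top (deck) 36 mm above the bench, with one pin on each cheek.
- pin_line (a point): point fixed to the jig at (10, 0, 49) mm of its frame: centre of the range where the midpoint between the two pin tips may stand at the start. The carriage was left up to 17 mm nearer to or farther from the robot than this along jig x; where exactly is not reported: look, or feel for the pins with the plate resting lightly on their tips. The carriage stays put; about 8 N slides it.
- large_pin (a point): point fixed to the jig at (10, 60, 49) mm: the large pin's tip if the carriage stood at pin_line. Large pin: 14 mm diameter, at jig y +60 mm (left). Small pin: 10 mm diameter, at y -60 mm. Both upright, steel, 13 mm tall (tips 49 mm above the bench), rims of the tips bevelled 2 mm wide, 3 mm high. Both move with the carriage along jig x.
- home_seat (a point): point fixed to the jig at (45, 0, 36) mm in its frame, axes like the jig's: where the centre of the template's underside comes to lie when the template is seated on both pins and the carriage stands against its end stop, beyond which it cannot go (it starts 18 to 52 mm short of it).
- pincers: bystander, to be left alone: steel lasting pincers lying flat, 78 x 164 x 18 mm
- spool: bystander, to be left alone: standing wooden spool of dark thread, 42 mm across, 60 mm high
- worn_block: bystander, to be left alone: pale worn block, 33 x 80 x 28 mm
- awl: bystander, to be left alone: awl with turned wooden handle, lying, 95 x 24 x 24 mm
- spare_heel: bystander, to be left alone: loose dark rubber heel piece lying on the bench, 67 x 69 x 9 mm
- roller: bystander, to be left alone: steel edge roller standing on its end, 27 mm across, 62 mm high

How it is judged (in metres and radians):
On the way:
1. the template lies flat on the carriage's deck with both holes over the pins, the carriage not yet at its stop (at least 12 mm short of home) (z of template in the frame of home_seat between -0.003 and 0.002 m and y of template in the frame of home_seat between -0.0035 and 0.0035 m and z of grip_top in the frame of home_seat above 0.05 m and angle between the x axis of template and the x axis of jig, either way round below 0.05 rad and y of big_hole in the frame of home_seat above 0.05 m and x of template in the frame of home_seat between -0.056 and -0.012 m), for 0.2 s.
At the end, for the whole second after the job is handed in: The template lies flat on the carriage (underside within 2 mm above the deck), large hole on the large pin, within 3.5 mm sideways and 0.05 rad of the jig's axes, at home against the stop (from 3 mm short to 4 mm past the home point, within the holes' play), at rest and released (z of template in the frame of home_seat between -0.003 and 0.002 m and y of template in the frame of home_seat between -0.0035 and 0.0035 m and z of grip_top in the frame of home_seat above 0.05 m and angle between the x axis of template and the x axis of jig, either way round below 0.05 rad and y of big_hole in the frame of home_seat above 0.05 m and x of template in the frame of home_seat between -0.003 and 0.004 m and linear speed of template below 0.01 m/s); the robot touches nothing.
It fails at once if the template pressed against the jig (pins, carriage or base) with more than 40 N (contact force between template and jig above 40 N).
It fails at once if a bystander moved by more than 20 mm (distance of any of pincers, spool, worn_block, awl, spare_heel, roller from where it was at the start of the episode above 0.02 m).
It also fails if it takes over 64 s, if anything falls off the work surface, if the arm or the gripper's body presses on something with over 40 N, if the wrist force passes 120 N, or if a joint passes its speed limit or range.

## Working session

There is one attempt and no reset: what is moved stays moved. The work goes in short steps, Python scripts to look and compute and a shell command to move; the robot and the scene stay as the last step left them, time stands still between calls to the robot, and variables do not carry over. Pictures are saved under pics/ and viewed, and the job is handed in when it is done.

```bash
ls; mkdir -p pics; cat > h.py <<'E'
import numpy as np, cv2
from cell import bot
from scipy.spatial.transform import Rotation as R
def snap(c,f=None):
    s=bot.snapshot(c)
    if f: cv2.imwrite('pics/'+f,s['pixels'][:,:,::-1])
    return s
def w(s,at):
    return (np.linalg.inv(s['world_to_cam'])@np.r_[at,1])[:3]
def rot(st): 
    q=st['ee_rot']; return R.from_quat([q[1],q[2],q[3],q[0]])
def proj(s,p):
    P=np.atleast_2d(p).astype(float); c=(s['world_to_cam']@np.c_[P,np.ones(len(P))].T).T[:,:3]*[1,-1,-1]
    return cv2.projectPoints(c,np.zeros(3),np.zeros(3),np.array(s['camera_matrix']),np.array(s['distortion']))[0][:,0]
def ray(s,uv,z):
    uv=np.atleast_2d(uv).astype(float)
    n=cv2.undistortPoints(uv[:,None],np.array(s['camera_matrix']),np.array(s['distortion']))[:,0]
    d=np.c_[n[:,0],-n[:,1],-np.ones(len(n))]
    M=np.linalg.inv(s['world_to_cam']); D=d@M[:3,:3].T; o=M[:3,3]
    return o+D*((z-o[2])/D[:,2])[:,None]
E
python3 - <<'E'
from h import *
st=bot.get_state(); print({k:np.round(v,3) for k,v in st.items()})
for c in ['top','side']:
    s=snap(c,c+'0.png'); print(c,np.round(np.linalg.inv(s['world_to_cam'])[:3],3).tolist())
    for n in ['template','grip_top','big_hole','jig','pin_line','large_pin','home_seat','pincers','spool','worn_block','awl','spare_heel','roller']:
        print(n,[(round(m['conf'],2),np.round(w(s,m['at']),1).tolist()) for m in bot.mark_of(c,n)[:2]])
E
```

```text
pics
{'t': np.float64(0.0), 'joint_positions': array([-1.343,  0.264, -0.049,  1.259,  0.   ,  1.416]), 'dq': array([ 0.001,  0.001,  0.   ,  0.   , -0.   ,  0.   ]), 'joint_efforts': array([-4.0000e-03, -6.3761e+01,  3.8456e+01,  1.4000e-02, -0.0000e+00,
       -0.0000e+00]), 'ee_pos': array([ 196.046, -486.728,  230.81 ]), 'ee_rot': array([-0.   ,  0.829, -0.56 , -0.   ]), 'wrist_force': array([-0.885,  1.066, -0.483]), 'torque': array([-0.017,  0.021,  0.022]), 'finger_gap': np.float64(85.892)}
top [[0.023, 0.997, -0.08, 385.788], [-1.0, 0.023, -0.005, 29.549], [-0.003, 0.08, 0.997, 1132.03]]
template [(0.61, [468.8, -275.6, 0.6])]
grip_top [(0.58, [467.0, -275.3, 52.5]), (0.36, [573.4, -120.0, 0.3])]
big_hole [(0.68, [486.6, -218.8, 2.3]), (0.55, [614.2, -290.2, -0.5])]
jig [(0.59, [534.5, 124.9, 0.8])]
pin_line [(0.75, [544.2, 120.6, 49.8]), (0.34, [456.3, 348.4, 0.6])]
large_pin [(0.78, [556.0, 181.0, 47.2]), (0.26, [448.3, -77.8, 1.1])]
home_seat [(0.57, [582.0, 114.6, 35.3]), (0.28, [468.0, -277.2, 56.1])]
pincers [(0.93, [324.8, -304.8, -1.5])]
spool [(0.61, [572.6, -120.6, 
[... 179 characters left out ...]
54.0])]
roller [(0.71, [580.1, 110.1, 36.0]), (0.66, [456.9, 345.2, -0.4])]
side [[0.887, 0.182, -0.424, 37.301], [-0.461, 0.338, -0.82, -805.009], [-0.006, 0.923, 0.384, 460.361]]
template [(0.79, [467.5, -279.7, -1.0])]
grip_top [(0.77, [470.5, -281.6, 53.1])]
big_hole [(0.94, [492.1, -224.7, -0.4])]
jig [(0.78, [535.8, 124.8, -3.2])]
pin_line []
large_pin [(0.48, [577.8, 113.4, 37.6]), (0.41, [536.2, 127.8, -1.3])]
home_seat [(0.85, [576.1, 112.5, 34.9])]
pincers [(0.7, [331.1, -309.0, -2.9])]
spool [(0.67, [576.0, -116.3, -0.7])]
worn_block [(0.34, [467.3, -278.6, 48.3]), (0.28, [579.6, 110.9, 34.5])]
awl [(0.78, [618.0, -292.5, -1.6])]
spare_heel [(0.96, [450.4, -80.8, -3.0])]
roller []
```

View pics/top0.png

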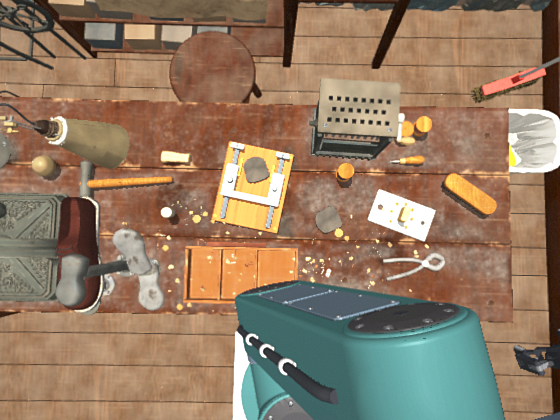

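View pics/side0.png

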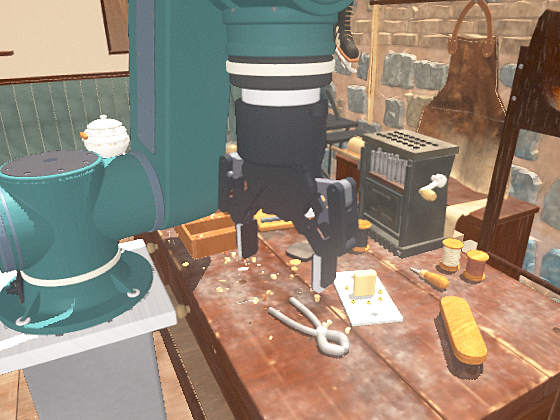

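The top view shows the template near px (402,215) with its grip upright, and the jig at (255,187) with the carriage H across it. The stove stands at (357,118), the spool at (345,173) and the spare heel at (328,219). I'll zoom in to measure.

```bash
python3 - <<'E'
import cv2,numpy as np
i=cv2.imread('pics/top0.png')
a=cv2.resize(i[135:235,205:305],None,fx=4,fy=4,interpolation=cv2.INTER_CUBIC)
b=cv2.resize(i[165:265,352:452],None,fx=4,fy=4,interpolation=cv2.INTER_CUBIC)
cv2.imwrite('pics/z0.png',np.hstack([a,b]))
E
```

```text
(no output)
```

View pics/z0.png

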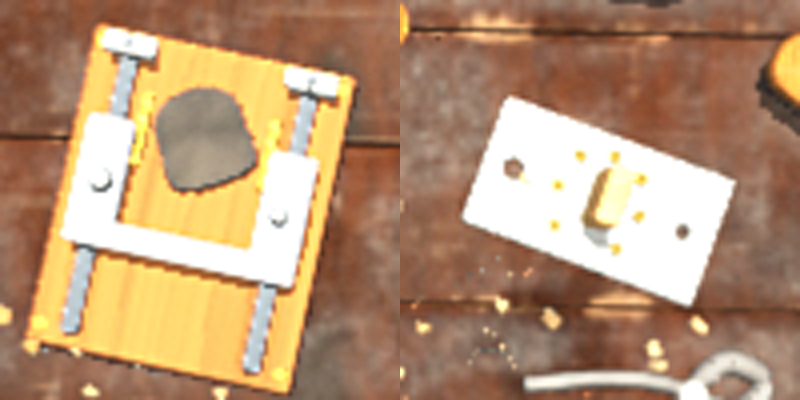

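```bash
python3 - <<'E'
from h import *
s=snap('top')
f=lambda x,y,ox,oy:[ox+(x+.5)/4-.5,oy+(y+.5)/4-.5]
p=ray(s,[f(101,177,205,135),f(279,214,205,135)],49)
h=ray(s,[f(113,167,352,165),f(283,231,352,165)],6)
c=ray(s,[f(511-400,97,352,165),f(735-400,181,352,165),f(692-400,305,352,165),f(465-400,219,352,165)],6)
b=ray(s,[f(99,27,205,135),f(355,78,205,135),f(289,393,205,135),f(26,341,205,135)],14)
for n,q in [('pins',p),('holes',h)]:
    d=q[0]-q[1]; print(n,q.round(1).tolist(),np.linalg.norm(d),q.mean(0).round(1),'ang',np.arctan2(-d[0],d[1]))
for n,q in [('tpl',c),('base',b)]:
    e=np.roll(q,-1,0)-q; print(n,q.mean(0).round(1),np.linalg.norm(e,axis=1).round(1),np.arctan2(e[:,1],e[:,0]).round(3))
E
```

```text
pins [[547.0, 181.4, 49.0], [525.4, 64.5, 49.0]] 118.83542745136431 [536.2 122.9  49. ] ang -0.18323960173591258
holes [[487.7, -219.8, 6.0], [447.2, -333.3, 6.0]] 120.48456685937164 [ 467.4 -276.6    6. ] ang -0.3427377873360092
tpl [ 466.6 -278.3    6. ] [159.   88.6 160.5  88.7] [-1.914  2.809  1.228 -0.349]
base [532.2 124.   14. ] [177.2 217.7 179.4 218.4] [-1.747  2.959  1.398 -0.192]
```

```bash
python3 -m inch '[0,0,0,0,0,-0.14,1,0,0,0,0,0,-0.14,1,0,0,0,0,0,-0.14,1,0,0,0,0,0,-0.14,1,0,0,0,0,0,-0.14,1,0,0,0,0,0,-0.14,1,0,0,0,0,0,-0.14,1,0,0,0,0,0,-0.14,1]'
cat > goal.py <<'E'
import sys
from h import *
# usage: x y z yaw -> shifts in tool frame (cm) and turn
def goal(x,y,z,yaw):
    st=bot.get_state(); r=rot(st); M=r.as_matrix()
    G=np.array([[np.cos(yaw),np.sin(yaw),0],[np.sin(yaw),-np.cos(yaw),0],[0,0,-1]])
    rv=(r.inv()*R.from_matrix(G)).as_rotvec()
    print('t',st['t'],'tcp',st['ee_pos'].round(1) if hasattr(st['ee_pos'],'round') else st['ee_pos'],'yaw',np.arctan2(M[1,0],M[0,0]).round(3),'gap',round(float(st['finger_gap']),1),'F',np.round(st['wrist_force'],1),'T',np.round(st['torque'],2),'j6',round(float(st['joint_positions'][5]),2))
    print('shift_cm(now axes)',(M.T@(np.array([x,y,z])-st['ee_pos'])/10).round(3),'shift_cm(after turn)',(G.T@(np.array([x,y,z])-st['ee_pos'])/10).round(3),'rv',rv.round(4))
if __name__=='__main__': goal(*map(float,sys.argv[1:5]))
E
python3 goal.py 467.5 -277.5 150 1.225
```

```text
t: 2.25
ee_pos: [196.1, -487.0, 231.3]
ee_rot: [-0.0, 1.0, -0.031, -0.0]
wrist_force: [-0.7, -0.2, -0.5]
finger_gap: 85.4
t 2.25 tcp [ 196.1 -487.   231.3] yaw -0.062 gap 85.4 F [-0.7 -0.2 -0.5] T [ 0.    0.02 -0.01] j6 0.29
shift_cm(now axes) [ 25.786 -22.599   8.127] shift_cm(after turn) [28.911 18.433  8.128] rv [-0.      0.     -1.2872]
```

```bash
python3 -m inch '[0,0,0,0,0,-0.143,1,0,0,0,0,0,-0.143,1,0,0,0,0,0,-0.143,1,0,0,0,0,0,-0.143,1,0,0,0,0,0,-0.143,1,0,0,0,0,0,-0.143,1,0,0,0,0,0,-0.143,1,0,0,0,0,0,-0.143,1,0,0,0,0,0,-0.143,1]' >/dev/null
python3 -m inch '[2.9,1.8,0.8,0,0,0,1,2.9,1.8,0.8,0,0,0,1,2.9,1.8,0.8,0,0,0,1,2.9,1.8,0.8,0,0,0,1,2.9,1.8,0.8,0,0,0,1,2.9,1.8,0.8,0,0,0,1,2.9,1.8,0.8,0,0,0,1,2.9,1.8,0.8,0,0,0,1,2.9,1.8,0.8,0,0,0,1,2.9,1.8,0.8,0,0,0,1]' 
python3 -m inch '[0,0,0,0,0,0,1,0,0,0,0,0,0,1]' >/dev/null
python3 goal.py 467.5 -277.5 150 1.225
python3 - <<'E'
from h import *
s=snap('wrist','w1.png')
for n in ['template','grip_top','big_hole']:
    print(n,[(round(m['conf'],2),np.round(w(s,m['at']),1).tolist()) for m in bot.mark_of('wrist',n)[:2]])
s=snap('top','t1.png')
for n in ['template','grip_top','big_hole']:
    print(n,[(round(m['conf'],2),np.round(w(s,m['at']),1).tolist()) for m in bot.mark_of('top',n)[:2]])
E
```

```text
t: 4.15
ee_pos: [466.0, -275.8, 151.0]
ee_rot: [0.0, 0.82, 0.572, 0.0]
wrist_force: [0.9, -0.8, 0.3]
finger_gap: 85.5
t 4.35 tcp [ 465.2 -276.4  151.1] yaw 1.22 gap 85.7 F [-0.3  0.  -0.3] T [0.06 0.03 0.01] j6 -0.34
shift_cm(now axes) [-0.025  0.256  0.109] shift_cm(after turn) [-0.026  0.256  0.109] rv [-0.0005  0.     -0.0045]
template [(0.96, [467.8, -279.0, 0.8])]
grip_top [(0.89, [470.2, -278.3, 50.8]), (0.49, [330.9, -310.5, -1.2])]
big_hole [(0.69, [485.2, -217.7, 1.2]), (0.19, [454.4, -78.6, -4.7])]
template [(0.91, [469.3, -277.6, -0.4])]
grip_top [(0.62, [467.2, -276.3, 49.5])]
big_hole [(0.74, [573.2, -119.9, -1.5]), (0.73, [485.9, -219.7, -1.1])]
```

View pics/w1.png

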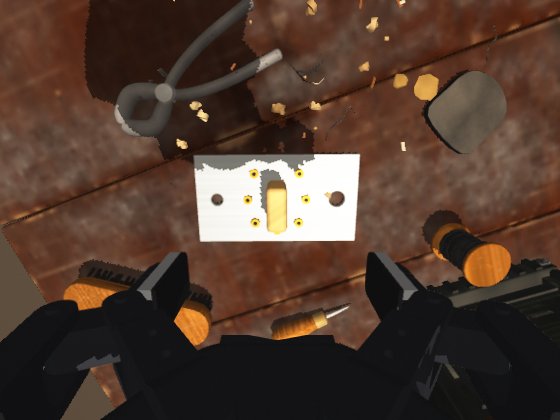

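The wrist view shows the plate square to the jaws, with its holes at about (217,199) and (337,199), the grip at (277,207), and the pads on either side. I'll measure the holes from it.

```bash
python3 - <<'E'
from h import *
s=snap('wrist')
g=cv2.cvtColor(s['pixels'],cv2.COLOR_RGB2GRAY)
def blob(u,v,r=14):
    a=255-g[v-r:v+r+1,u-r:u+r+1].astype(float); m=a>120
    n,l,st,c=cv2.connectedComponentsWithStats(m.astype('uint8'));k=1+np.argmax(st[1:,4]); return c[k]+[u-r,v-r],st[k].tolist()
b1=blob(337,199,11);b2=blob(217,199,11);print(b1,b2)
q=ray(s,[b1[0],b2[0]],6); d=q[0]-q[1]
print(q.round(1).tolist(),np.linalg.norm(d),q.mean(0),np.arctan2(-d[0],d[1]))
c=ray(s,[[194,155],[359,154],[354,241],[201,241]],6);print(c.mean(0).round(1),np.linalg.norm(np.roll(c,-1,0)-c,axis=1))
print(ray(s,[[277,183]],52))
E
```

```text
(array([337.53216374, 198.42105263]), [4, 3, 16, 15, 171]) (array([218.        , 199.28571429]), [7, 6, 11, 11, 98])
[[488.7, -221.4, 6.0], [448.1, -333.8, 6.0]] 119.50534719496196 [ 468.42063825 -277.56530641    6.        ] -0.34612659312682875
[ 468.7 -278.4    6. ] [158.87301125  89.38464862 159.14945817  88.36172573]
[[ 445.3569697  -269.96069542   52.        ]]
```

```bash
python3 goal.py 468 -277.7 20 1.225
python3 -m inch '[-0.01,0.31,2.5,0,0,-0.004,0.5,0,0,2.5,0,0,0,0.3,0,0,2.5,0,0,0,0.2,0,0,2.0,0,0,0,0.2,0,0,2.0,0,0,0,0.2,0,0,1.6,0,0,0,0.2,0,0,0,0,0,0,0.2,0,0,0,0,0,0,0.2]' 40
python3 goal.py 468 -277.7 20 1.225; python3 - <<'E'
from h import *
snap('wrist','w2.png');snap('side','s2.png')
E
```

```text
t 4.8 tcp [ 464.7 -277.1  151.4] yaw 1.218 gap 85.3 F [ 1.1 -0.1  0.1] T [ 0.02 -0.02 -0.  ] j6 -0.34
shift_cm(now axes) [ 0.062  0.324 13.142] shift_cm(after turn) [ 0.058  0.327 13.142] rv [ 0.0002  0.0001 -0.0067]
t: 5.6
ee_pos: [467.8, -278.1, 20.6]
ee_rot: [-0.0, 0.819, 0.574, -0.0]
wrist_force: [0.1, -0.5, 0.8]
finger_gap: 51.3
t 5.6 tcp [ 467.8 -278.1   20.6] yaw 1.223 gap 51.3 F [ 0.1 -0.5  0.8] T [ 0.01 -0.07  0.01] j6 -0.34
shift_cm(now axes) [0.041 0.003 0.065] shift_cm(after turn) [0.041 0.003 0.065] rv [-0.0002 -0.     -0.0022]
```

View pics/w2.png

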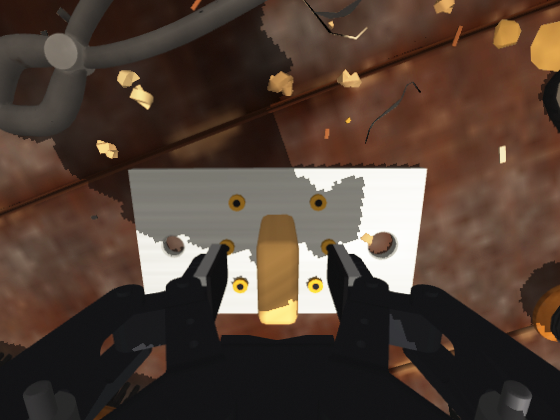

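View pics/s2.png

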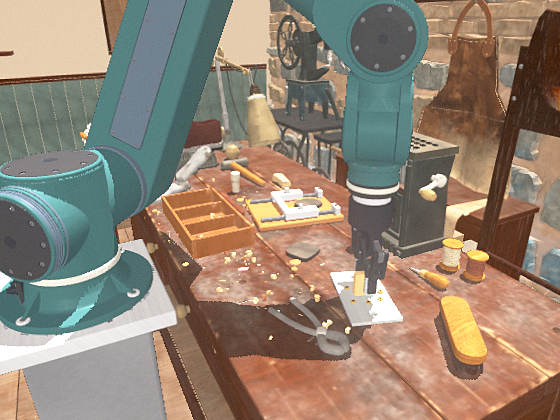

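The grip is centred between the pads, at about (277,270) in the wrist view. Closing now.

```bash
python3 -m inch '[0,0,0,0,0,0,-1,0,0,0,0,0,0,-1,0,0,0,0,0,0,-1,0,0,0,0,0,0,-1,0,0,0,0,0,0,-1,0,0,0,0,0,0,-1]' 60
python3 -m inch '[0,0,-0.5,0,0,0,-1,0,0,-1,0,0,0,-1,0,0,-1.5,0,0,0,-1,0,0,-2,0,0,0,-1,0,0,-2.5,0,0,0,-1,0,0,-2.5,0,0,0,-1,0,0,0,0,0,0,-1,0,0,0,0,0,0,-1]'
python3 goal.py 535 123 120 1.39
python3 - <<'E'
from h import *
snap('wrist','w3.png');s=snap('side','s3.png')
for n in ['template','grip_top','big_hole']:
    print(n,[(round(m['conf'],2),np.round(w(s,m['at']),1).tolist()) for m in bot.mark_of('side',n)[:2]])
E
```

```text
t: 6.3
ee_pos: [468.2, -278.1, 20.9]
ee_rot: [0.0, 0.819, 0.574, 0.0]
wrist_force: [-1.1, 0.4, 6.8]
finger_gap: 17.1
t: 7.1
ee_pos: [467.9, -278.0, 120.5]
ee_rot: [0.0, 0.819, 0.574, 0.0]
wrist_force: [-0.7, -0.0, -3.6]
finger_gap: 17.5
t 7.1 tcp [ 467.9 -278.   120.5] yaw 1.223 gap 17.5 F [-0.7 -0.  -3.6] T [ 0.02 -0.01  0.03] j6 -0.34
shift_cm(now axes) [ 3.9986e+01 -7.3590e+00  3.7000e-02] shift_cm(after turn) [40.653 -0.61   0.053] rv [ 0.0007  0.0003 -0.167 ]
template [(0.58, [468.1, -279.5, 93.8])]
grip_top [(0.93, [465.1, -281.5, 147.5])]
big_hole [(0.89, [489.2, -222.1, 101.4])]
```

View pics/w3.png

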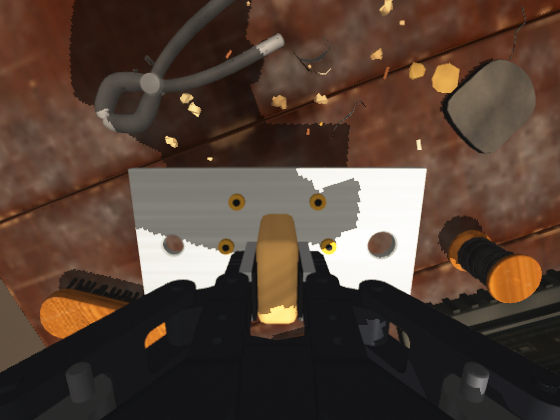

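View pics/s3.png

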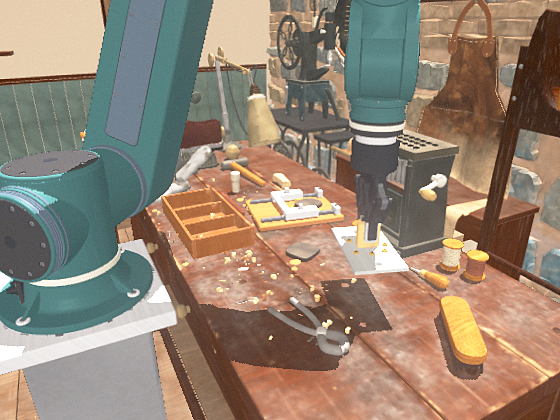

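The template is lifted level and undisturbed: its holes are still at (173,244) and (382,244) in the wrist view. Carrying it over now.

```bash

python3 -m inch '[0.5,0,0,0,0,-0.084,-1,1,0,0,0,0,-0.083,-1,2,0,0,0,0,0,-1,3,0,0,0,0,0,-1,3.5,0,0,0,0,0,-1,3.5,0,0,0,0,0,-1,3.5,0,0,0,0,0,-1,3.5,0,0,0,0,0,-1]'
python3 -m inch '[3.5,0,0,0,0,0,-1,3.5,0,0,0,0,0,-1,3.5,0,0,0,0,0,-1,3.5,0,0,0,0,0,-1,2.5,0,0,0,0,0,-1,1.5,0,0,0,0,0,-1,0.5,0,0,0,0,0,-1,0,0,0,0,0,0,-1,0,0,0,0,0,0,-1]'
python3 goal.py 535 123 120 1.39
python3 - <<'E'
from h import *
for c in ['wrist','side','top']:
  s=snap(c,c[0]+'4.png')
  for n in ['template','grip_top','big_hole','jig','pin_line','large_pin','home_seat']:
    print(n,[(round(m['conf'],2),np.round(w(s,m['at']),1).tolist()) for m in bot.mark_of(c,n)[:2]])
E
```

```text
t: 8.15
ee_pos: [506.2, -75.3, 119.8]
ee_rot: [-0.0, 0.768, 0.64, -0.0]
wrist_force: [0.4, -0.1, -3.3]
finger_gap: 17.1
t: 9.05
ee_pos: [539.5, 104.4, 120.2]
ee_rot: [0.0, 0.768, 0.64, -0.0]
wrist_force: [0.4, -0.4, -2.1]
finger_gap: 16.8
t 9.05 tcp [539.5 104.4 120.2] yaw 1.389 gap 16.8 F [ 0.4 -0.4 -2.1] T [ 0.06 -0.04  0.04] j6 0.22
shift_cm(now axes) [ 1.751 -0.779  0.017] shift_cm(after turn) [ 1.752 -0.777  0.017] rv [-0.0003  0.0003 -0.0008]
template [(0.88, [539.1, 103.3, 100.0]), (0.73, [453.2, -77.9, -1.7])]
grip_top [(0.76, [543.0, 106.6, 152.2])]
big_hole [(0.61, [547.7, 162.5, 98.0])]
jig []
pin_line []
large_pin [(0.91, [559.4, 178.8, 47.6])]
home_seat []
template [(0.83, [539.3, 105.5, 97.9])]
grip_top []
big_hole [(0.57, [552.3, 164.3, 99.2]), (0.26, [544.3, 119.7, 49.2])]
jig [(0.72, [537.8, 127.1, 2.9]), (0.49, [557.9, 175.9, 47.0])]
pin_line [(0.72, [542.6, 121.2, 51.8])]
large_pin [(0.68, [559.9, 177.7, 43.2])]
home_seat [(0.63, [579.3, 114.1, 35.2])]
template []
grip_top []
big_hole []
jig []
pin_line []
large_pin []
home_seat []
```

View pics/w4.png

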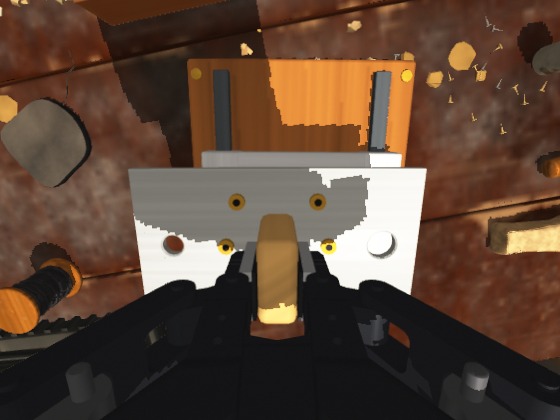

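View pics/s4.png

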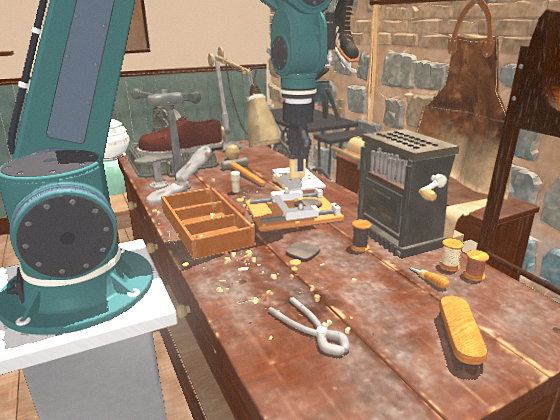

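The plate hides the pins in the wrist view, which shows only the near base edge (190–415,59) and the crossbar (200–402,152). Moving the plate farther away should uncover the pins.

```bash

python3 -m inch '[0.4,1,0,0,0,0,-1,0.4,2,0,0,0,0,-1,0.4,2,0,0,0,0,-1,0.4,2,0,0,0,0,-1,0.2,1,0,0,0,0,-1,0,0,0,0,0,0,-1,0,0,0,0,0,0,-1]'
python3 - <<'E'
from h import *
for c in ['wrist']:
  s=snap(c,c[0]+'5.png')
  for n in ['large_pin','pin_line']:
    print(n,[(round(m['conf'],2),np.round(w(s,m['at']),1).tolist()) for m in bot.mark_of(c,n)[:2]])
i=cv2.imread('pics/w5.png'); cv2.imwrite('pics/w5z.png',cv2.resize(i[60:210,170:440],None,fx=2.9,fy=2.9,interpolation=cv2.INTER_CUBIC))
E
```

```text
t: 10.95
ee_pos: [621.1, 108.7, 120.0]
ee_rot: [-0.0, 0.768, 0.64, -0.0]
wrist_force: [0.6, 0.4, -2.1]
finger_gap: 17.5
large_pin [(0.77, [559.0, 178.2, 50.8])]
pin_line [(0.77, [545.3, 117.4, 46.1])]
```

View pics/w5.png

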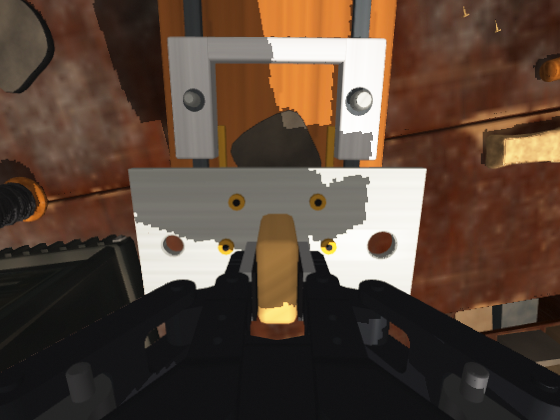

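View pics/w5z.png

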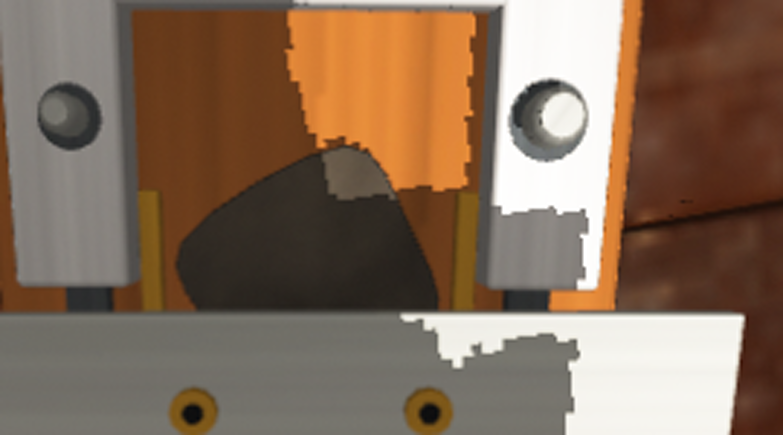

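The pins are visible now: the small pin's tip at about (189,98.6) and the large pin's at (363.8,99.3). I'll triangulate these against the held plate's holes in the same view.

```bash
python3 - <<'E'
from h import *
i=cv2.imread('pics/w5.png')
a=cv2.resize(i[225:265,150:200],None,fx=8,fy=8,interpolation=cv2.INTER_CUBIC);b=cv2.resize(i[225:265,357:407],None,fx=8,fy=8,interpolation=cv2.INTER_CUBIC)
c=cv2.resize(i[80:120,165:215],None,fx=8,fy=8,interpolation=cv2.INTER_CUBIC);d=cv2.resize(i[80:120,335:385],None,fx=8,fy=8,interpolation=cv2.INTER_CUBIC)
cv2.imwrite('pics/holes5.png',cv2.resize(np.vstack([np.hstack([a,b]),np.hstack([c,d])]),(750,600)))
E
```

```text
(no output)
```

View pics/holes5.png

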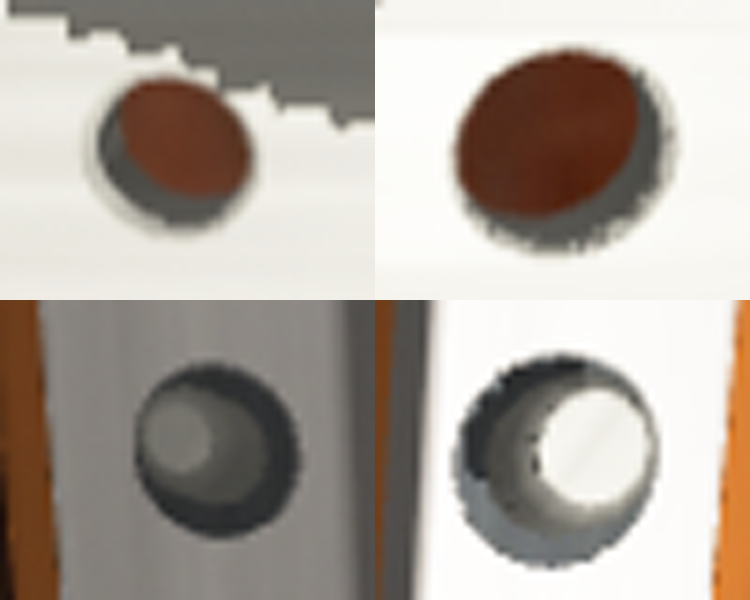

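```bash
python3 - <<'E'
from h import *
st=bot.get_state(); s=snap('wrist'); z=st['ee_pos'][2]-20.8
h=ray(s,np.array([[382.1,245.1],[172.7,245.7]])-.45,z+6)
p=ray(s,np.array([[364.3,99.6],[188.7,98.4]])-.45,49)
print(st['ee_pos'])
for q in (h,p):
    d=q[0]-q[1]; print(q.round(1).tolist(),np.linalg.norm(d).round(2),q.mean(0).round(2),np.arctan2(-d[0],d[1]).round(4))
D=p.mean(0)-h.mean(0); print('shift world',D, 'tcp target',st['ee_pos']+D)
print('tool',rot(st).as_matrix().T@np.r_[D[:2],0])
E
python3 goal.py 540.6 123 120 1.39
```

```text
[620.91706001 108.65884881 120.46146887]
[[631.3, 167.2, 105.7], [610.1, 49.7, 105.7]] 119.46 [620.72 108.44 105.66] -0.1787
[[549.1, 182.1, 49.0], [526.7, 64.1, 49.0]] 120.07 [537.88 123.11  49.  ] -0.1877
shift world [-82.83737943  14.67122004 -56.66146887] tcp target [538.07968058 123.33006885  63.8       ]
tool [-4.57383906e-01 -8.41253035e+01  1.56748155e-02]
t 11.15 tcp [621.  108.7 120.5] yaw 1.39 gap 17.3 F [ 0.1 -0.7 -3.1] T [ 0.04 -0.03 -0.01] j6 0.22
shift_cm(now axes) [-0.035 -8.168  0.052] shift_cm(after turn) [-0.036 -8.168  0.052] rv [-0.     -0.      0.0001]
```

```bash

python3 -m inch '[0,-1,0,0,0,0.007,-1,0,-2,0,0,0,0,-1,0,-2,0,0,0,0,-1,0,-2,0,0,0,0,-1,-0.04,-1.4,0,0,0,0,-1,0,0,1.5,0,0,0,-1,0,0,1.5,0,0,0,-1,0,0,1.0,0,0,0,-1,0,0,0.4,0,0,0,-1,0,0,0,0,0,0,-1]'
python3 goal.py 538.1 123.3 71 1.383
```

```text
t: 12.15
ee_pos: [538.5, 123.8, 76.1]
ee_rot: [-0.0, 0.77, 0.638, -0.0]
wrist_force: [0.2, 0.1, -3.2]
finger_gap: 17.0
t 12.15 tcp [538.5 123.8  76.1] yaw 1.383 gap 17.0 F [ 0.2  0.1 -3.2] T [-0.    0.05 -0.04] j6 0.27
shift_cm(now axes) [-0.061 -0.032  0.508] shift_cm(after turn) [-0.061 -0.032  0.507] rv [-0.0006  0.0001 -0.0001]
```

Next I correct 0.5 mm sideways and step down gently, watching the force.

```bash

python3 -m inch '[-0.05,-0.03,0.2,0,0,0,-1,0,0,0.2,0,0,0,-1,0,0,0.1,0,0,0,-1,0,0,0,0,0,0,-1]'
python3 -m inch '[0,0,0.1,0,0,0,-1,0,0,0,0,0,0,-1]'
python3 goal.py 538.1 123.3 71 1.383
python3 - <<'E'
from h import *
s=snap('wrist','w6.png');snap('side','s6.png')
i=cv2.imread('pics/w6.png')
b=cv2.imread('pics/s6.png')
cv2.imwrite('pics/z6.png',np.hstack([cv2.resize(i[220:270,140:200],None,fx=6,fy=6),cv2.resize(i[220:270,350:410],None,fx=6,fy=6)]))
cv2.imwrite('pics/sz6.png',cv2.resize(b[150:240,240:350],None,fx=6,fy=6,interpolation=cv2.INTER_CUBIC))
E
```

```text
t: 12.55
ee_pos: [538.6, 123.4, 71.3]
ee_rot: [-0.0, 0.77, 0.638, 0.0]
wrist_force: [1.1, -0.3, -3.2]
finger_gap: 16.9
t: 12.75
ee_pos: [538.6, 123.4, 70.2]
ee_rot: [0.0, 0.77, 0.638, -0.0]
wrist_force: [-0.4, -0.3, -2.4]
finger_gap: 17.0
t 12.75 tcp [538.6 123.4  70.2] yaw 1.383 gap 17.0 F [-0.4 -0.3 -2.4] T [ 0.04 -0.    0.04] j6 0.27
shift_cm(now axes) [-0.017 -0.043 -0.075] shift_cm(after turn) [-0.017 -0.043 -0.075] rv [0. 0. 0.]
```

View pics/z6.png

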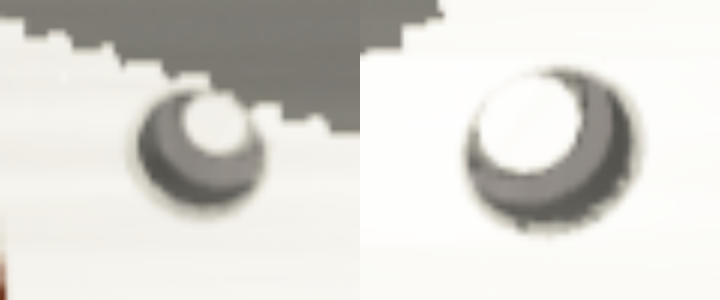

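View pics/sz6.png

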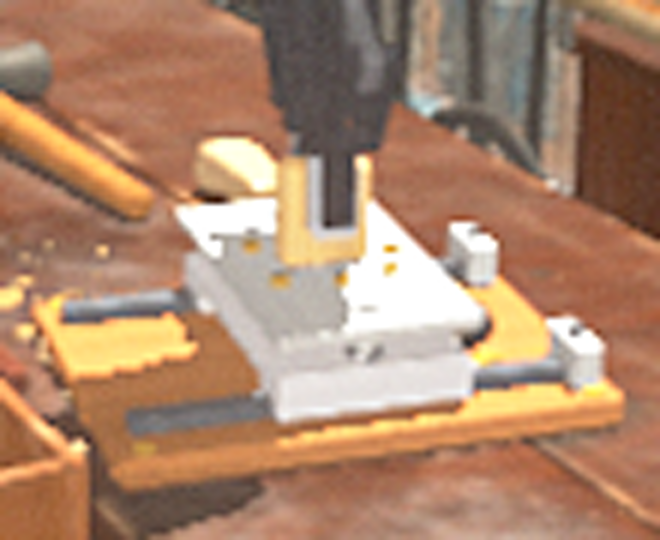

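Both pin tips show inside the holes: the small pin at (176,241) in a hole centred (174,245), and the large pin at (378,241) in a hole centred (382,245). I'll work out the remaining offset.

```bash
python3 - <<'E'
from h import *
st=bot.get_state(); s=snap('wrist'); z=st['ee_pos'][2]-20.8
h=ray(s,np.array([[382.5,245.1],[173.6,245.4]])-.45,z+6)
p=ray(s,np.array([[378,240.6],[176.2,240.6]])-.45,49)
for q in (h,p):
    d=q[0]-q[1]; print(q.round(1).tolist(),np.linalg.norm(d).round(2),q.mean(0).round(2),np.arctan2(-d[0],d[1]).round(4))
M=rot(st).as_matrix()
for a in (p-h): print('tool',(M.T@a).round(2))
E
```

```text
[[549.5, 182.1, 55.5], [527.3, 65.0, 55.5]] 119.17 [538.38 123.57  55.48] -0.1874
[[549.2, 181.7, 49.0], [526.8, 64.5, 49.0]] 119.32 [537.97 123.1   49.  ] -0.1889
tool [-0.46 -0.23  6.48]
tool [-0.61 -0.41  6.48]
```

```bash

python3 -m inch '[-0.05,-0.03,0,0,0,0,-1,0,0,0.1,0,0,0,-1,0,0,0.1,0,0,0,-1,0,0,0,0,0,0,-1]'
python3 -m inch '[0,0,0.1,0,0,0,-1,0,0,0.1,0,0,0,-1,0,0,0,0,0,0,-1]'
python3 goal.py 538.1 123.3 56.8 1.383
```

```text
t: 13.3
ee_pos: [538.1, 123.0, 68.1]
ee_rot: [-0.0, 0.77, 0.638, -0.0]
wrist_force: [-0.1, 0.4, -3.1]
finger_gap: 17.2
t: 13.6
ee_pos: [538.1, 122.9, 66.1]
ee_rot: [-0.0, 0.77, 0.638, -0.0]
wrist_force: [-0.4, -0.6, -3.4]
finger_gap: 17.1
t 13.6 tcp [538.1 122.9  66.1] yaw 1.383 gap 17.1 F [-0.4 -0.6 -3.4] T [-0.02 -0.03  0.04] j6 0.26
shift_cm(now axes) [ 0.036 -0.005  0.934] shift_cm(after turn) [ 0.036 -0.005  0.934] rv [-0.0002  0.     -0.    ]
```

Underside is at about 45 mm, past the bevels, and no contact is felt. Continuing down.

```bash

python3 -m inch '[0,0,0.1,0,0,0,-1,0,0,0.1,0,0,0,-1,0,0,0.1,0,0,0,-1,0,0,0,0,0,0,-1]'
python3 -m inch '[0,0,0.1,0,0,0,-1,0,0,0.1,0,0,0,-1,0,0,0.1,0,0,0,-1,0,0,0,0,0,0,-1]'
python3 -m inch '[0,0,0.1,0,0,0,-1,0,0,0.1,0,0,0,-1,0,0,0,0,0,0,-1]'
```

```text
t: 14.0
ee_pos: [538.1, 122.9, 63.1]
ee_rot: [-0.0, 0.77, 0.638, -0.0]
wrist_force: [-0.3, 0.2, -3.0]
finger_gap: 17.4
t: 14.4
ee_pos: [538.1, 123.0, 60.1]
ee_rot: [-0.0, 0.77, 0.638, -0.0]
wrist_force: [-0.3, 0.8, -2.8]
finger_gap: 17.1
t: 14.7
ee_pos: [538.1, 123.0, 58.1]
ee_rot: [-0.0, 0.77, 0.638, -0.0]
wrist_force: [-0.5, -1.0, -3.3]
finger_gap: 17.1
```

```bash

python3 -m inch '[0,0,0.05,0,0,0,-1,0,0,0,0,0,0,-1]'
python3 -m inch '[0,0,0.05,0,0,0,-1,0,0,0,0,0,0,-1]'
python3 -m inch '[0,0,0.03,0,0,0,-1,0,0,0,0,0,0,-1]'
```

```text
t: 14.9
ee_pos: [538.1, 123.0, 57.8]
ee_rot: [-0.0, 0.77, 0.638, -0.0]
wrist_force: [-0.6, -0.3, -1.9]
finger_gap: 17.6
t: 15.1
ee_pos: [538.1, 123.0, 57.3]
ee_rot: [-0.0, 0.77, 0.638, -0.0]
wrist_force: [0.4, 1.2, -3.2]
finger_gap: 17.2
t: 15.3
ee_pos: [538.2, 122.9, 57.0]
ee_rot: [0.0, 0.77, 0.638, 0.0]
wrist_force: [0.4, -0.9, -2.9]
finger_gap: 17.1
```

```bash

python3 -m inch '[0,0,0.04,0,0,0,-1,0,0,0,0,0,0,-1]'
python3 -m inch '[0,0,0.04,0,0,0,-1,0,0,0,0,0,0,-1]'
```

```text
t: 15.5
ee_pos: [538.2, 123.0, 56.9]
ee_rot: [0.0, 0.77, 0.638, 0.0]
wrist_force: [-2.8, 0.1, 5.0]
finger_gap: 17.3
t: 15.7
ee_pos: [538.2, 123.0, 56.9]
ee_rot: [0.0, 0.77, 0.638, 0.0]
wrist_force: [-5.6, -0.3, 11.7]
finger_gap: 17.2
```

Deck contact: the underside is at 36.1 mm and the force rose by about 14 N in two 0.4 mm steps. Easing off, then checking.

```bash

python3 -m inch '[0,0,-0.06,0,0,0,-1,0,0,0,0,0,0,-1,0,0,0,0,0,0,-1]'
python3 - <<'E'
from h import *
s=snap('wrist','w7.png');q=snap('side','s7.png')
for n in ['template','big_hole','home_seat']:
    print(n,[(round(m['conf'],2),np.round(w(q,m['at']),1).tolist()) for m in bot.mark_of('side',n)[:2]])
i=cv2.imread('pics/w7.png')
b=cv2.imread('pics/s7.png')
cv2.imwrite('pics/z7.png',np.hstack([cv2.resize(i[215:275,140:200],(360,360)),cv2.resize(i[215:275,350:410],(360,360))]))
cv2.imwrite('pics/sz7.png',cv2.resize(b[150:240,240:350],None,fx=6,fy=6,interpolation=cv2.INTER_CUBIC))
E
```

```text
t: 16.0
ee_pos: [538.2, 123.0, 56.9]
ee_rot: [0.0, 0.77, 0.638, 0.0]
wrist_force: [-3.0, 0.0, 4.7]
finger_gap: 17.4
template [(0.65, [537.1, 120.3, 32.7])]
big_hole [(0.94, [546.4, 181.3, 36.4])]
home_seat [(0.6, [578.2, 113.2, 31.4])]
```

View pics/z7.png

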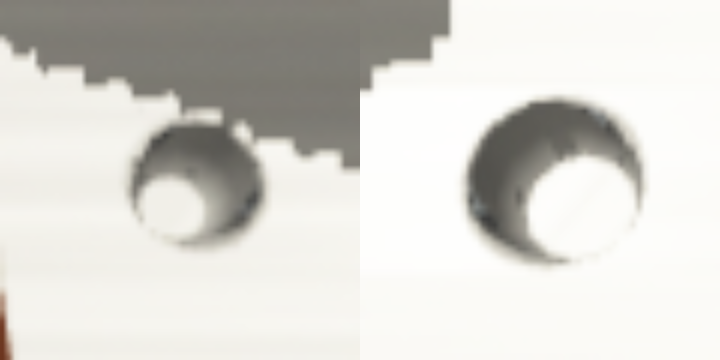

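View pics/sz7.png

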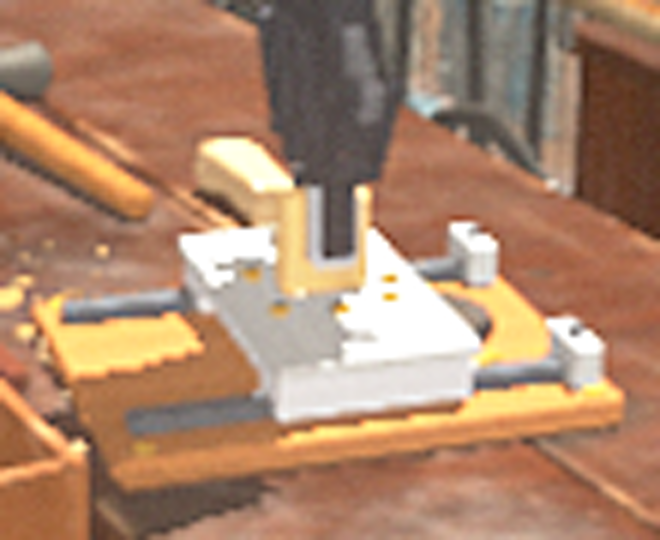

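Seated: the pins stand proud in both holes and the plate is flat on the cheeks with no gap. Next I ease off a little more and slide along tool +y.

```bash

python3 -m inch '[0,0,-0.03,0,0,0,-1,0,0.05,0,0,0,0,-1,0,0.1,0,0,0,0,-1,0,0.1,0,0,0,0,-1,0,0.1,0,0,0,0,-1]'
python3 -m inch '[0,0.1,0,0,0,0,-1,0,0.1,0,0,0,0,-1,0,0.1,0,0,0,0,-1,0,0.1,0,0,0,0,-1,0,0.1,0,0,0,0,-1]'
```

```text
t: 16.75
ee_pos: [540.7, 122.5, 57.0]
ee_rot: [-0.001, 0.77, 0.638, -0.001]
wrist_force: [-8.9, 1.4, 5.4]
finger_gap: 16.7
t: 17.25
ee_pos: [545.6, 121.6, 57.0]
ee_rot: [-0.001, 0.77, 0.638, -0.001]
wrist_force: [-9.1, 1.0, 6.2]
finger_gap: 17.5
```

```bash

python3 -m inch '[0,0.1,-0.02,0,0,0,-1,0,0.15,0,0,0,0,-1,0,0.15,0,0,0,0,-1,0,0.15,0,0,0,0,-1,0,0.15,0,0,0,0,-1,0,0.15,0,0,0,0,-1,0,0.15,0,0,0,0,-1]'
python3 -m inch '[0,0.15,0,0,0,0,-1,0,0.15,0,0,0,0,-1,0,0.15,0,0,0,0,-1,0,0.15,0,0,0,0,-1,0,0.15,0,0,0,0,-1,0,0.1,0,0,0,0,-1]'
python3 - <<'E'
from h import *
s=snap('side','s8.png')
print([np.round(w(s,m['at']),1).tolist() for m in bot.mark_of('side','home_seat')])
b=cv2.imread('pics/s8.png')
cv2.imwrite('pics/sz8.png',cv2.resize(b[150:240,240:350],None,fx=6,fy=6,interpolation=cv2.INTER_CUBIC))
E
```

```text
t: 17.95
ee_pos: [555.2, 119.7, 57.0]
ee_rot: [-0.001, 0.77, 0.638, -0.001]
wrist_force: [-8.9, 1.7, 5.8]
finger_gap: 17.3
t: 18.55
ee_pos: [563.7, 118.1, 57.0]
ee_rot: [-0.001, 0.77, 0.638, -0.001]
wrist_force: [-8.5, 0.8, 3.5]
finger_gap: 17.1
[[577.6, 114.8, 34.6], [576.4, -119.2, 1.8]]
```

View pics/sz8.png

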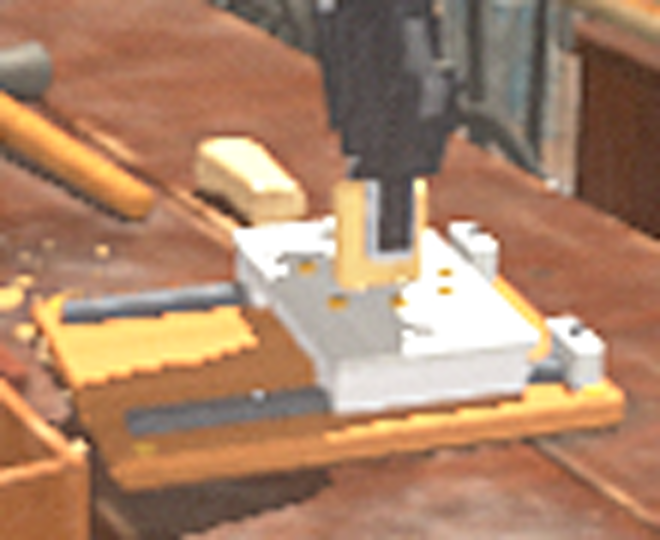

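There is still a gap to the stops. The carriage's far end is near (530,360) and the stop at (560,350) in the zoom, so about 14 mm remains. I'll go slower.

```bash

python3 -m inch '[0,0.1,0,0,0,0,-1,0,0.1,0,0,0,0,-1,0,0.1,0,0,0,0,-1,0,0.1,0,0,0,0,-1,0,0.1,0,0,0,0,-1,0,0.1,0,0,0,0,-1,0,0.1,0,0,0,0,-1]'
python3 -m inch '[0,0.05,0,0,0,0,-1,0,0.05,0,0,0,0,-1,0,0.05,0,0,0,0,-1,0,0.05,0,0,0,0,-1]'
python3 -m inch '[0,0.05,0,0,0,0,-1,0,0.05,0,0,0,0,-1,0,0.05,0,0,0,0,-1]'
```

```text
t: 19.35
ee_pos: [570.5, 116.8, 57.0]
ee_rot: [-0.001, 0.77, 0.638, -0.001]
wrist_force: [-8.3, 1.0, 4.4]
finger_gap: 17.3
t: 19.75
ee_pos: [572.4, 116.4, 57.0]
ee_rot: [-0.001, 0.77, 0.638, -0.001]
wrist_force: [-7.3, 2.3, 4.2]
finger_gap: 17.2
t: 20.05
ee_pos: [573.9, 116.2, 57.0]
ee_rot: [-0.001, 0.77, 0.638, -0.001]
wrist_force: [-7.8, 1.8, 4.4]
finger_gap: 17.1
```

```bash

python3 -m inch '[0,0.05,0,0,0,0,-1,0,0.05,0,0,0,0,-1,0,0.05,0,0,0,0,-1]'
python3 -m inch '[0,0.05,0,0,0,0,-1,0,0.05,0,0,0,0,-1]'
python3 -m inch '[0,0.05,0,0,0,0,-1,0,0.05,0,0,0,0,-1]'
```

```text
t: 20.35
ee_pos: [575.4, 115.9, 57.0]
ee_rot: [-0.001, 0.77, 0.638, -0.001]
wrist_force: [-7.1, 1.9, 4.1]
finger_gap: 16.9
t: 20.55
ee_pos: [576.4, 115.7, 57.0]
ee_rot: [-0.001, 0.77, 0.638, -0.001]
wrist_force: [-8.9, 1.6, 3.9]
finger_gap: 17.4
t: 20.75
ee_pos: [577.4, 115.5, 57.0]
ee_rot: [-0.001, 0.77, 0.638, -0.001]
wrist_force: [-7.4, 1.6, 5.1]
finger_gap: 17.4
```

```bash

python3 -m inch '[0,0.05,0,0,0,0,-1,0,0.05,0,0,0,0,-1]'
python3 -m inch '[0,0.05,0,0,0,0,-1,0,0.03,0,0,0,0,-1]'
```

```text
t: 20.95
ee_pos: [578.3, 115.3, 57.0]
ee_rot: [-0.001, 0.77, 0.638, -0.001]
wrist_force: [-8.5, 2.2, 4.4]
finger_gap: 17.1
t: 21.15
ee_pos: [579.2, 115.2, 57.0]
ee_rot: [-0.001, 0.77, 0.638, -0.001]
wrist_force: [-7.9, 2.5, 4.1]
finger_gap: 17.1
```

```bash

python3 -m inch '[0,0.05,0,0,0,0,-1,0,0.03,0,0,0,0,-1]'
python3 -m inch '[0,0.04,0,0,0,0,-1,0,0.03,0,0,0,0,-1]'
python3 - <<'E'
from h import *
s=snap('side','s9.png')
b=cv2.imread('pics/s9.png')
cv2.imwrite('pics/sz9.png',cv2.resize(b[150:240,260:370],None,fx=6,fy=6,interpolation=cv2.INTER_CUBIC))
E
```

```text
t: 21.35
ee_pos: [579.9, 115.0, 57.0]
ee_rot: [-0.001, 0.77, 0.638, -0.001]
wrist_force: [-7.4, 1.2, 4.1]
finger_gap: 17.0
t: 21.55
ee_pos: [580.5, 114.9, 57.0]
ee_rot: [-0.001, 0.77, 0.638, -0.001]
wrist_force: [-8.8, 1.9, 6.1]
finger_gap: 17.1
```

View pics/sz9.png

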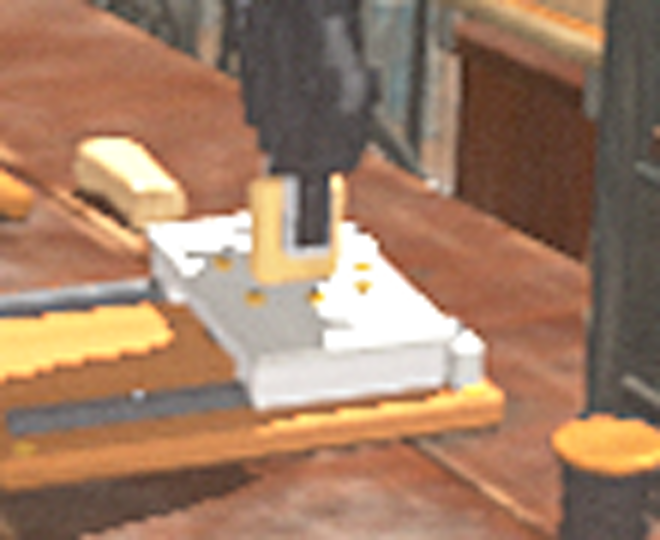

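Almost at the stop: the gap at (450,370) is barely visible. Continuing in small steps.

```bash

python3 -m inch '[0,0.04,0,0,0,0,-1,0,0.03,0,0,0,0,-1]'
python3 -m inch '[0,0.04,0,0,0,0,-1,0,0.03,0,0,0,0,-1]'
```

```text
t: 21.8
ee_pos: [580.5, 114.9, 57.0]
ee_rot: [-0.001, 0.77, 0.638, -0.001]
wrist_force: [-13.7, 2.5, 11.0]
finger_gap: 17.2
t: 22.0
ee_pos: [580.6, 114.9, 57.0]
ee_rot: [-0.002, 0.77, 0.638, -0.001]
wrist_force: [-18.6, 4.2, 13.7]
finger_gap: 17.0
```

The stop is met: x stays at 580.5 while the force climbs. I relax the push and the down-force, then open.

```bash

python3 -m inch '[0,-0.05,-0.03,0,0,0,-1,0,-0.05,-0.02,0,0,0,-1,0,-0.03,-0.02,0,0,0,-1,0,0,0,0,0,0,-1]'
python3 -m inch '[0,0,0,0,0,0,-0.3,0,0,0,0,0,0,-0.1,0,0,0,0,0,0,0.1,0,0,0,0,0,0,0.1,0,0,0,0,0,0,0.1,0,0,0,0,0,0,0.1]'
```

```text
t: 22.4
ee_pos: [580.6, 114.8, 57.2]
ee_rot: [-0.001, 0.77, 0.638, -0.001]
wrist_force: [-5.9, 2.4, -4.1]
finger_gap: 17.6
t: 23.0
ee_pos: [581.9, 114.7, 58.0]
ee_rot: [0.0, 0.77, 0.638, 0.0]
wrist_force: [1.2, -0.5, -0.1]
finger_gap: 46.9
```

```bash

python3 -m inch '[0,0,-0.5,0,0,0,0.1,0,0,-1,0,0,0,0.1,0,0,-2,0,0,0,0.1,0,0,-3,0,0,0,0.1,0,0,-3,0,0,0,0.1,0,-2,-2,0,0,0,0.1,0,-3,0,0,0,0,0.1,0,0,0,0,0,0,0.1]'
python3 - <<'E'
from h import *
s=snap('wrist','w10.png')
for c in ['side','wrist','top']:
    s=snap(c,c[0]+'10.png')
    for n in ['template','big_hole','home_seat','jig','large_pin']:
        print(c,n,[(round(m['conf'],2),np.round(w(s,m['at']),1).tolist()) for m in bot.mark_of(c,n)[:1]])
b=cv2.imread('pics/s10.png')
cv2.imwrite('pics/sz10.png',cv2.resize(b[150:240,260:370],None,fx=6,fy=6,interpolation=cv2.INTER_CUBIC))
E
```

```text
t: 23.8
ee_pos: [530.3, 124.6, 174.7]
ee_rot: [0.0, 0.77, 0.638, 0.0]
wrist_force: [0.1, 0.6, 0.1]
finger_gap: 46.8
side template [(0.64, [583.0, 113.0, 35.7])]
side big_hole [(0.97, [592.6, 169.7, 37.1])]
side home_seat [(0.76, [577.7, 114.0, 38.5])]
side jig [(0.97, [535.2, 123.6, -2.8])]
side large_pin [(0.65, [556.0, 178.1, 46.6])]
wrist template [(0.7, [580.2, 112.6, 33.2])]
wrist big_hole [(0.96, [592.0, 174.6, 35.4])]
wrist home_seat []
wrist jig [(0.57, [538.3, 122.6, -2.1])]
wrist large_pin [(0.8, [560.0, 180.0, 49.6])]
top template [(0.87, [581.7, 114.1, 37.0])]
top big_hole [(0.39, [534.9, 125.1, -0.9])]
top home_seat []
top jig [(0.81, [532.8, 124.7, -4.7])]
top large_pin []
```

View pics/w10.png

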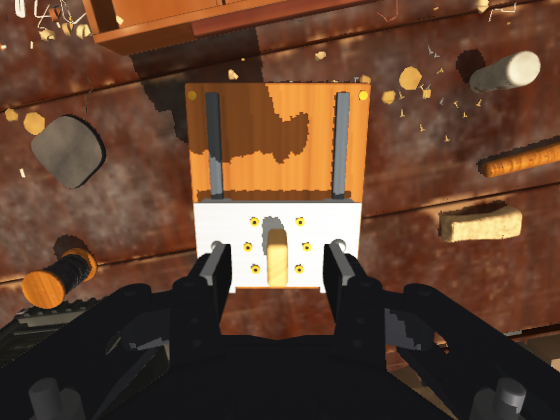

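View pics/sz10.png

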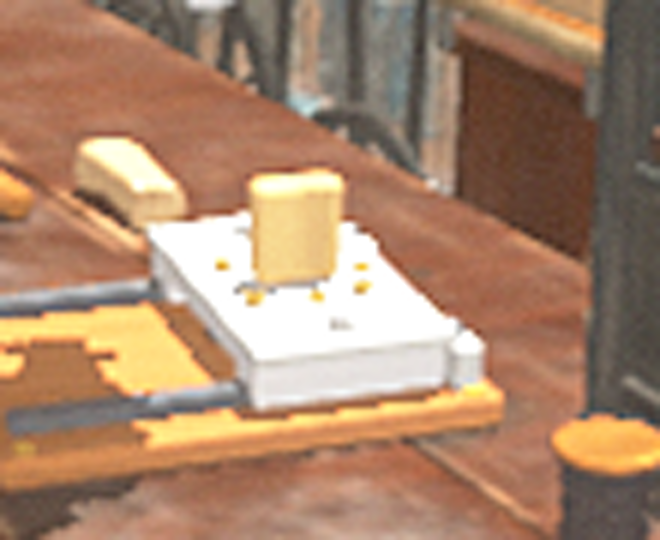

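Released. The plate lies flat on the carriage with both pins through it and the carriage against the stop. Handing in.

```bash
python3 -c "
from cell import bot
print(bot.finish_job())"
```

```text
the job is handed in; nothing more can be done
None
```

The template is on both pins, flat on the carriage and home against the end stop, and I released it and handed the job in at about 24 s. There is no verdict from the system, so this rests on my own checks.

- **Fitting:** I picked the template up by its grip, lined up the holes with the pins using the wrist camera, and lowered it in small steps. There was no contact until the deck, where the underside was at about 36 mm; the wrist force rose about 15 N before I eased off.
- **Sliding:** The carriage slid about 43 mm at 7–9 N. At the stop it stayed put while the wrist reading rose to about 23 N. I then relaxed the push, opened the fingers and backed off.
- **Last checks:** After release the pictures show the plate flat with both pins through it and no visible gap at the stop. The tool touches nothing, with wrist force about 0.
- **Position:** The three cameras put the template's centre at x 580–583 mm and y 113–114 mm. The home point I worked out from the jig is about (579, 116). The camera estimates are only good to about 4 mm, so the stop force is the firmer evidence that it is home.
- **Bystanders:** None appeared disturbed in the pictures, but I did not re-measure them at the end.

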